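# Shake the wick clip out of the tumbler box

## Robot

A 7-joint arm with a two-finger parallel gripper is mounted at the origin on a cart in front of the work surface, level with it; the furniture and walls round the work are solid. World frame = base frame: x ahead of the robot, y to its left, z up, the work surface at z = 0. Lengths are in m, angles in rad, forces in N, time in s.
With the tool pointing down it reaches from about 0.425 to 0.875 m from the base axis. Payload 4.7 kg.
Tool frame: the origin (TCP) lies midway between the tips of the shut fingers; the grasp point (between the pads) lies 19 mm behind it (robot.grip_depth is the distance from the TCP to the grasp point, in m); z points along the fingers, y is the line along which they close (so a half turn about z gives the same grasp; the last joint's range is limited). The gripper opens to 87 mm and grips with 3 to 60 N. Pads are 19 mm wide; open, the fingers measure 117 mm over their backs; the gripper's body (75 mm by 190 mm) begins 51 mm behind the grasp point.
Start: joints at [-1.231, 0.321, -0.07, 1.45, 0.023, 1.371, -0.057], TCP at [0.208, 0.616, 0.223] pointing down, gripper open.
Joint ranges: [-2.86, 2.86], [-0.3, 2.09], [-1.38, 1.24], [0.06, 2.45], [-1.56, 4.7], [0.09, 2.05], [-2.69, 2.69]. Speed limits (rad/s): [2.57, 2.57, 3.14, 3.14, 3.14, 3.14, 3.14].

## Interface

Orientations are given as a 3x3 rotation matrix whose columns are the frame's x, y, z axes.
In Python, from bench import status, optics, order, robot gives the robot as it stands.
- The arm moves only by the tool play_rows, never from a script. Its argument "moves" is text: rows parted by semicolons, each of 7 numbers parted by spaces: the shift along the tool's x, y, z normalised to -1 to 1, where 1 is 0.15 m, then the turn, a rotation vector about the tool's x, y, z normalised to -1 to 1, where 1 is 90 degrees, then the opening, from -1 (shut) to 1 (fully open). In form: x y z wx wy wz hand; .... A call has 1 to 20 rows; each row is the pose to reach, as a shift and turn from the pose commanded when the call began, along the tool's axes at that moment; what a row does not reach only later rows make up. A row lasts 1/8 s, in which the tool goes at most 62.5 mm and 10.7 degrees, less where a joint would pass 70% of its speed; a pose out of reach is approached as far as the arm can. A call with a number of a shift or a turn outside -1 to 1 is refused whole. A call with a gripper value outside its range is refused whole. The fingers move at their own pace and stop on an object; "newtons" is the grip in N (left out, the last holds). Time passes only in rows, so rows that repeat a pose let the fingers close. It gives the time, the measured TCP pose, the force, the opening and the grip force at its end, in the units of the state.
- status.state(): the state, without advancing time (a new reading comes with each control period).
- optics.grab_frame(name): name is "side" or "top"; returns a dict with "image" (480x640x3 uint8, red, green, blue), "intrinsics" (3x3 intrinsics, pixels), "dist" ([k1, k2, p1, p2, k3] as OpenCV has them; the pictures are not rectified), "extrinsics" (4x4, takes a point from camera to world coordinates). Camera axes: x right, y down, z forward; pixel columns grow to the right and rows downward; lengths in m; the calibration is good to about 2 mm. A picture is of the moment at which its call begins. There is no depth.
- order.close_job(): hands the job in; it is judged then, once.
Trained networks look in the newest picture that a camera, given by its name, has taken for a name from the list of things; names that differ only in an ending like _2 or _b are one class to them, and where a whole thing is asked for, a point or a joint stands for the part that bears it (a point fixed in the world has none). Each returns a list of dicts, best first, with "score" (0 to 1); they miss things now and then, are a little off and sometimes report something else, mostly with a low value. They report only what shows in the picture. A call takes as long as a camera call.
- optics.boxes_of(name, camera): "box" ([left, top, width, height] as shares, 0 to 1, of the picture: columns of its width, rows of its height, round what is visible of it).
- optics.regions_of(name, camera): "pixels" (480x640 bool, what is visible of it) and "box" ([left, top, width, height] as shares, 0 to 1, of the picture: columns of its width, rows of its height, round what is visible of it).
- optics.place_of(name, camera): "point" ([row, column] as shares, 0 to 1, of the picture: columns of its width, rows of its height: a listed point, or the origin of a listed thing).
The state is a dict: "time_s": time; "qpos": joint angles; "qd": joint speeds; "tau": joint torques, N m; "tcp_pos": TCP position; "eef_rot": TCP orientation; "force": force on the tool from outside, world axes, zero at the start; "wrist_torque": the same for the moment, N m; "opening": opening from 0.0 (shut) to 1.0 (fully open); "gripper_force": force on a finger pad.
Only numpy, scipy, OpenCV 4.12 (cv2) and the standard library are available. Lean on these libraries where they do the work, as an engineer would, in place of code of your own. Each camera call takes 0.05 s, during which the arm holds its last target. There are 200 camera calls.

## Task

A wooden wick clip is shut inside the slotted box that hangs in the wooden stand, and it can only come out through the narrow slot. Turn the box over by its crank and rock it until the clip lines up with the slot and drops into the catch tray below; then turn the box back so that its slot faces straight up again, and let go of the crank. Leave the candle beside it standing.

Things in the scene. Friction and masses are not known exactly. Their poses are not given: they have to be found in the camera images.
- stand: fixed light wood stand, 188 mm wide (y), 260 mm long. Origin on the worktop below the box's axis; x away from the robot, y left along the axis, z up; yaw up to 0.3 rad. Uprights (56 mm wide) at y = -71 and +71 mm, 198 mm high. Under the box a ramp falls towards the robot into a catch tray; both 112 mm wide inside, x = -147 to +60 mm, walls 39 mm high, 95 mm round the ramp
- tray (a point): centre of the catch tray's flat floor, 10 mm above the worktop, 95 mm in front of the box's axis (towards the robot)
- box_axis (a point): centre of the slotted box, on the axis it turns about (the stand's y direction), 170 mm above the worktop. The box is 104 x 112 x 84 mm (x, y, z) of plywood 6 mm thick, with clear front and back walls; 92 x 100 x 72 mm inside, smooth
- clipbox (a joint): angle (rad) of the slotted box. 0: slot face up, crank pin straight below the axis. Growing, the pin goes forward (to the robot), then up: 1.57 pin in front of the axis; 3.14 box upside down, slot face down, pin straight above the axis. Limits -0.6 and 4.2. Starts within 0.1 of 0. Nearly balanced; a friction of 0.05 N m (1 N at the pin) holds it where it is left
- crank_grip (a point): grip point on the centre line of the crank pin: in the stand's frame x = -60 sin a, y = 145, z = 170 - 60 cos a mm (a: box angle). The pin is a round rod, 16 mm thick, parallel to the stand's y, free from y = 90 to 182 mm, then a 22 mm cap; it must turn between the fingers: grip lightly (12 N) from above, closing along the stand's x, tool kept upright
- slot (a point): middle of the slot on the outside of the slot face, 42 mm from the box's axis. The slot is 84 mm long along y and 19 mm wide in a 6 mm board, with about 40 mm of flat board on both sides of it
- clip: wooden clothes peg, 72 mm long (own y), 14 wide, 9 thick, 14 g; origin under its middle. Starts on the box's floor, mostly across the slot's direction. Slides when tilted 17 to 23 degrees. Simply turned over it usually stays in, askew on the slot face; rocking 0.6 rad to each side, 1.6 to 3 s a full swing, lines it up and drops it in one to several swings. Far smaller or larger swings seldom do
- candle: white candle in a straight glass, 75 mm in diameter, 90 mm high (145 with the wick), to the right of the stand; origin under its centre, z up. Must stay standing

How it is judged:
By the outcome, as a careful person would: the job done as asked, in the order asked, and still so for the second after the job is handed in, with the robot touching nothing.
It also fails if it takes over 72 s, if anything falls off the work surface, if the arm or the gripper's body presses on something with over 40 N, if the wrist force passes 120 N, or if a joint passes its speed limit or range.

## Working session

There is one attempt and no reset: what is moved stays moved. The work goes in short steps, Python scripts to look and compute and a tool call to move; the robot and the scene stay as the last step left them, time stands still between calls to the robot, and variables do not carry over. Pictures are saved under pics/ and viewed, at most 10 in all, crops included, and the job is handed in when it is done.

Besides the shell and the picture viewer there is one more tool, called as a command line: name --argument value ..., lists and objects as JSON in quotes. play_rows: Moves the arm, as the interface text tells. Its arguments: {"type":"object","properties":{"moves":{"type":"string"},"newtons":{"type":"number"}},"required":["moves"]}

```bash
ls; mkdir -p pics; cat > h.py <<'E'
import numpy as np, cv2
from bench import status, optics, order, robot
def ray(f,px):
    u=cv2.undistortPoints(np.array([[px]],float),np.array(f["intrinsics"]),np.array(f["dist"])).ravel()
    T=np.array(f["extrinsics"]); d=T[:3,:3]@np.array([u[0],u[1],1]); return T[:3,3],d/np.linalg.norm(d)
def tri(rs):
    A=np.zeros((3,3));b=np.zeros(3)
    for o,d in rs:
        P=np.eye(3)-np.outer(d,d);A+=P;b+=P@o
    p=np.linalg.solve(A,b); return p,[float(np.linalg.norm((np.eye(3)-np.outer(d,d))@(p-o))) for o,d in rs]
def proj(f,p):
    T=np.linalg.inv(np.array(f["extrinsics"])); 
    return cv2.projectPoints(np.array(p,float).reshape(-1,3),cv2.Rodrigues(T[:3,:3])[0],T[:3,3],np.array(f["intrinsics"]),np.array(f["dist"]))[0].reshape(-1,2)
E
cat > a.py <<'E'
from h import *
np.set_printoptions(precision=4,suppress=True)
F={}
for c in("side","top"):
    F[c]=optics.grab_frame(c); cv2.imwrite(f"pics/{c}0.png",F[c]["image"][:,:,::-1]); print(c,np.array(F[c]["extrinsics"])[:3])
for n in("stand","tray","box_axis","crank_grip","slot","clip","candle"):
    rs=[]
    for c in F:
        r=optics.place_of(n,c)
        for q in r[:2]: print(n,c,round(q["score"],2),np.round([q["point"][1]*640,q["point"][0]*480],1))
        if r: rs.append(ray(F[c],(r[0]["point"][1]*640,r[0]["point"][0]*480)))
    if len(rs)==2: print("  ",tri(rs))
s=status.state(); print(s["tcp_pos"],s["eef_rot"],s["time_s"],robot.grip_depth)
E
python3 a.py
```

```text
pics
side [[ 0.9606 -0.1143  0.2535  0.2649]
 [-0.2779 -0.3604  0.8904 -0.6801]
 [-0.0104 -0.9258 -0.378   0.4813]]
top [[-0.0152 -0.9949  0.0992  0.3762]
 [-0.9998  0.0142 -0.0108  0.1064]
 [ 0.0093 -0.0994 -0.995   1.1353]]
stand side 0.86 [324.  309.5]
stand top 0.84 [321.3 227.1]
   (array([ 0.4994,  0.0897, -0.0017]), [0.00639302810229507, 0.006393028102295126])
tray side 0.84 [284.2 314.8]
tray top 0.64 [329.7 275.6]
   (array([0.4018, 0.071 , 0.0129]), [0.004545851390074004, 0.004545851390073954])
box_axis side 0.91 [328.9 230.5]
box_axis top 0.68 [326.2 221.2]
   (array([0.4988, 0.0811, 0.1736]), [0.002111106677282612, 0.002111106677282538])
crank_grip side 0.62 [300.3 235.3]
crank_grip top 0.92 [250.7 235.4]
   (array([0.4797, 0.2316, 0.1092]), [0.0014319200633366236, 0.001431920063336565])
slot side 0.59 [329.3 211.8]
slot top 0.89 [322.1 212.9]
   (array([0.5063, 0.0901, 0.2075]), [0.0015926316645839649, 0.0015926316645840958])
clip top 0.5 [321.4 222.9]
candle side 0.63 [309.2 384.9]
candle top 0.74 [419.2 270.8]
candle top 0.65 [322.6 220.2]
   (array([ 0.4043, -0.1266,  0.0014]), [0.0006507667193718086, 0.0006507667193718251])
[0.2081 0.6158 0.2226] [[-0.9474  0.32    0.0001]
 [ 0.32    0.9474  0.0001]
 [-0.0001  0.0001 -1.    ]] 0.8 0.0187
```

View pics/side0.png

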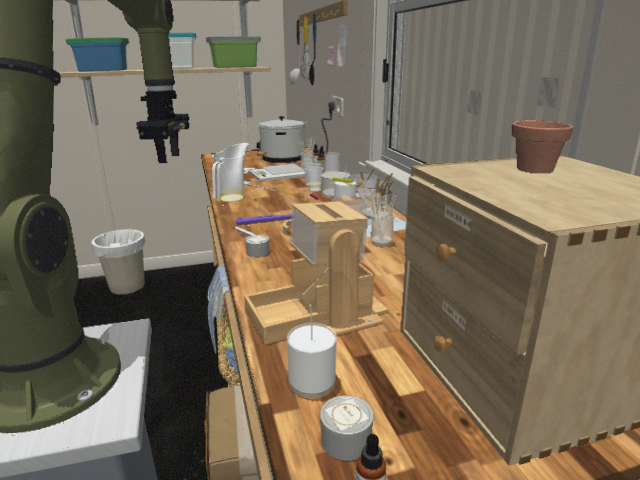

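View pics/top0.png

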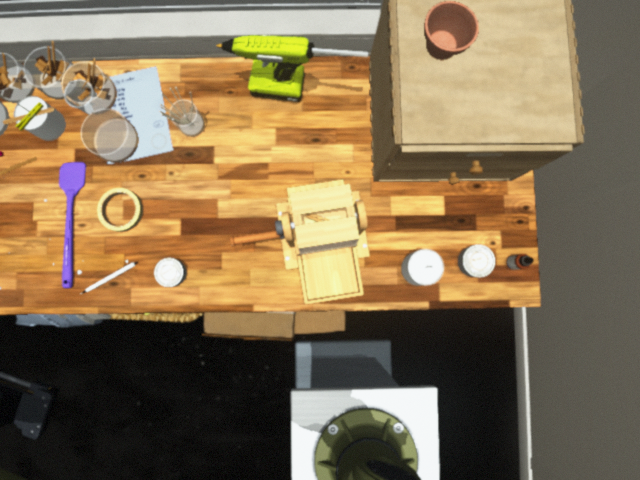

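The side view shows the stand at about (325,260) with the candle in front at (312,355). The top view shows the box at (325,220), the tray at (330,275) and the crank pin pointing left at (255,237). Next I'll refine the yaw with a wireframe overlay.

```bash
cat > b.py <<'E'
from h import *
import sys
x,y,yaw,a=map(float,sys.argv[1:5])
R=np.array([[np.cos(yaw),-np.sin(yaw),0],[np.sin(yaw),np.cos(yaw),0],[0,0,1]])
W=lambda p:np.array(p)@R.T+[x,y,0]
ca,sa=np.cos(a),np.sin(a)
B=lambda p:np.array([[ -q[2]*-sa+q[0]*ca, q[1], .17+q[2]*ca-q[0]*sa] for q in p])
L=[]
L.append(W([[-.147,-.056,.039],[-.147,.056,.039],[.06,.056,.095],[.06,-.056,.095],[-.147,-.056,.039]]))
for s in(-1,1):
    L.append(W(B([[-.052,s*.056,.042],[.052,s*.056,.042],[.052,s*.056,-.042],[-.052,s*.056,-.042],[-.052,s*.056,.042]])))
L.append(W(B([[-.0095,-.042,.042],[-.0095,.042,.042],[.0095,.042,.042],[.0095,-.042,.042],[-.0095,-.042,.042]])))
L.append(W([[-.06*sa,.09,.17-.06*ca],[-.06*sa,.193,.17-.06*ca]]))
for s in (-.094,.094): L.append(W([[-.028,s,0],[-.028,s,.17],[0,s,.198],[.028,s,.17],[.028,s,0]]))
out=[]
for c,(u0,v0,w,h) in(("top",(220,165,180,145)),("side",(230,180,170,160))):
    f=optics.grab_frame(c); k=4 if c=="top" else 3.5
    im=cv2.resize(f["image"][v0:v0+h,u0:u0+w,::-1].copy(),None,fx=k,fy=k,interpolation=cv2.INTER_CUBIC)
    for l in L: cv2.polylines(im,[np.int32((proj(f,l)+.5-[u0,v0])*k)],False,(0,0,255),1)
    cv2.imwrite(f"pics/{sys.argv[5]}_{c}.png",im)
E
python3 b.py 0.5 0.083 0.115 0 o1
```

```text
(no output)
```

View pics/o1_top.png

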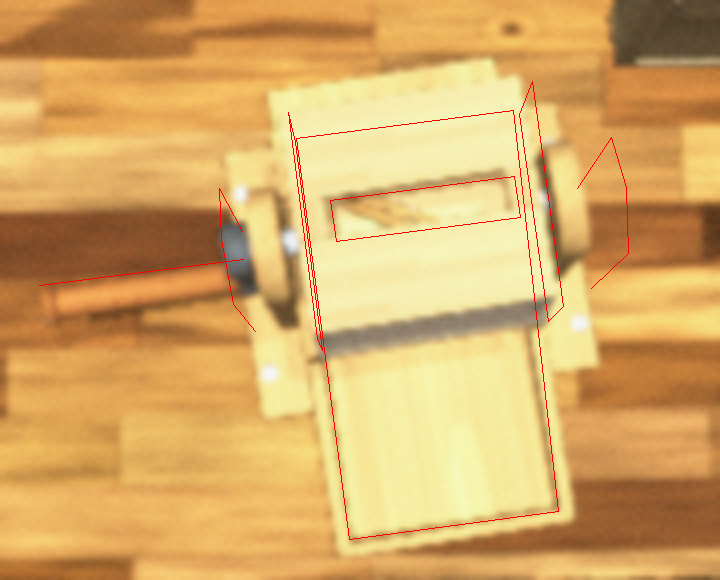

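View pics/o1_side.png

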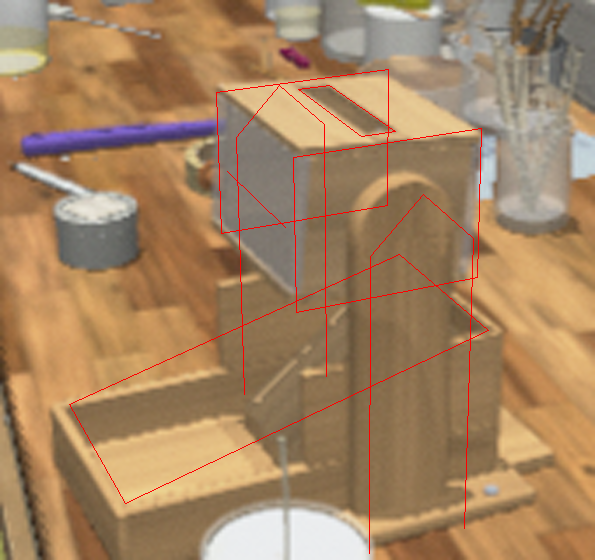

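The top crop shows the pin centreline (45,300)–(240,272) sitting nearer the robot than drawn, and the front glass visible at (316,335)–(549,299), so the box angle and yaw are both a little larger than assumed. I'll fit the pose from picked corners in both views.

```bash
cat > c.py <<'E'
from h import *
from scipy.optimize import least_squares
F={c:optics.grab_frame(c) for c in("top","side")}
off={"top":(220,165,4),"side":(230,180,3.5)}
# camera, body(0 stand,1 box), local point, crop pixel
C=[("top",1,(-.052,.056,.042),(316,335)),("top",1,(-.052,-.056,.042),(549,299)),
("top",1,(-.0095,.042,.042),(335,241)),("top",1,(-.0095,-.042,.042),(520,213)),
("top",1,(0,.19,-.06),(45,302)),("top",1,(0,.1,-.06),(235,276)),
("top",0,(-.147,.056,.039),(350,541)),("top",0,(-.147,-.056,.039),(557,512)),
("side",1,(-.052,.056,.042),(218,88)),("side",1,(-.052,-.056,.042),(305,151)),("side",1,(.052,-.056,.042),(480,135)),
("side",0,(-.147,.056,.039),(72,407)),("side",0,(-.147,-.056,.039),(127,507))]
def pts(v):
    x,y,yaw,a=v; out=[]
    for c,b,q,_ in C:
        q=np.array(q)
        if b: q=np.array([q[2]*np.sin(a)+q[0]*np.cos(a),q[1],.17+q[2]*np.cos(a)-q[0]*np.sin(a)])
        p=[x+q[0]*np.cos(yaw)-q[1]*np.sin(yaw),y+q[0]*np.sin(yaw)+q[1]*np.cos(yaw),q[2]]
        out.append(proj(F[c],p)[0])
    return np.array(out)
obs=np.array([np.array(p)/off[c][2]+off[c][:2]-.5 for c,_,_,p in C])
r=least_squares(lambda v:(pts(v)-obs).ravel(),[.5,.083,.12,.0],loss="soft_l1")
print(r.x); print(np.round(pts(r.x)-obs,1).tolist())
E
python3 c.py | tee /tmp/o; sed -i 's/-.094,.094/-.082,.082/' b.py; python3 b.py $(head -1 /tmp/o | tr -d '[]') o2
```

```text
[0.49887847 0.08371255 0.1299618  0.07025134]
[[0.2, 0.1], [3.6, 0.2], [-0.2, -0.5], [-0.5, -0.1], [0.1, -0.3], [-2.9, -0.2], [0.7, 0.3], [1.1, -0.1], [0.2, -0.5], [-1.8, -0.4], [1.3, -0.4], [-1.4, -0.3], [-0.2, -0.7]]
```

View pics/o2_side.png

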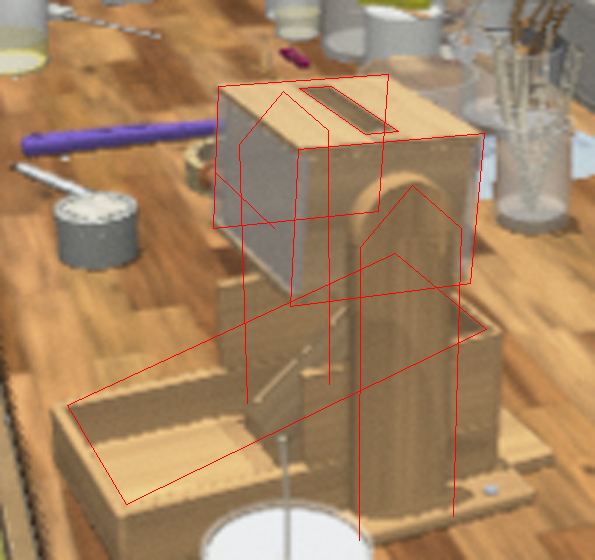

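View pics/o2_top.png

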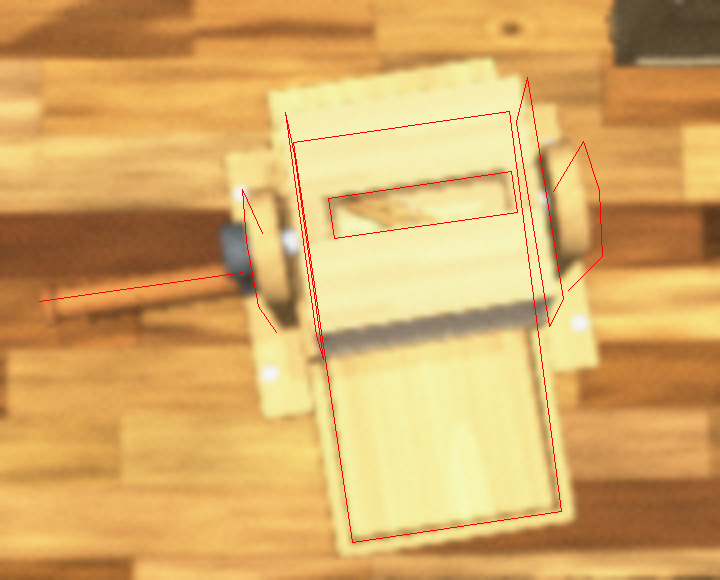

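The overlay now fits: stand at (0.499, 0.084), yaw 0.130, box angle 0.07. The pin grip point is at about (0.476, 0.227, 0.110), and I'll approach it now.

play_rows --moves "-0.84 -0.63 0 0 0 0 1; -0.84 -0.63 0 0 0 0 1; -0.84 -0.63 0 0 0 0 1" --newtons 12

```text
time_s: 1.48
tcp_pos: [0.3001, 0.4828, 0.2229]
eef_rot: [[-0.946, 0.324, 0.001], [0.324, 0.946, -0.0], [-0.001, -0.0, -1.0]]
force: [0.7, 0.1, -0.2]
opening: 0.998
gripper_force: 0.0
```

play_rows --moves "-0.84 -0.63 0 0 0 0.35 1; -0.84 -0.63 0 0 0 0.35 1; -0.84 -0.63 0 0 0 0.35 1"

```text
time_s: 1.85
tcp_pos: [0.3888, 0.3525, 0.223]
eef_rot: [[-0.632, 0.775, 0.001], [0.775, 0.632, -0.0], [-0.001, 0.001, -1.0]]
force: [0.4, 0.2, -1.0]
opening: 0.997
gripper_force: 0.0
```

play_rows --moves "-1 -0.09 0 0 0 0.36 1; -1 -0.09 0 0 0 0.36 1; -1 -0.09 0 0 0 0.36 1; -1 -0.09 0 0 0 0.36 1; -1 -0.09 0 0 0 0.36 1; -1 -0.09 0 0 0 0.36 1"

```text
time_s: 2.6
tcp_pos: [0.4711, 0.234, 0.2225]
eef_rot: [[-0.134, 0.991, -0.0], [0.991, 0.134, 0.0], [0.0, -0.0, -1.0]]
force: [-0.1, 0.5, 0.8]
opening: 1.002
gripper_force: 0.0
```

```bash
cat > d.py <<'E'
from h import *
np.set_printoptions(precision=4,suppress=True)
s=status.state(); p=np.array(s["tcp_pos"]); R=np.array(s["eef_rot"])
X,Y,YAW,A=.4989,.0837,.130,.07
t=np.array([X-.06*np.sin(A)*np.cos(YAW)-.145*np.sin(YAW),Y-.06*np.sin(A)*np.sin(YAW)+.145*np.cos(YAW),.17-.06*np.cos(A)-.0187])
print(t,p,"shift/0.15",R.T@(t-p)/.15,"yerr",np.arctan2(R[1,1],R[0,1]),s["qpos"],s["time_s"])
f=[optics.grab_frame("top"),optics.grab_frame("side")]
for n in("crank_grip","box_axis"):
  rs=[]
  for c,g in zip(("top","side"),f):
    r=optics.place_of(n,c)
    if r: print(n,c,r[0]); rs.append(ray(g,(r[0]["point"][1]*640,r[0]["point"][0]*480)))
  if len(rs)==2: print(tri(rs))
cv2.imwrite("pics/t3.png",cv2.resize(f[0]["image"][150:310,200:400,::-1],None,fx=3.5,fy=3.5))
E
python3 d.py
```

```text
[0.4759 0.2269 0.0914] [0.4711 0.234  0.2225] shift/0.15 [-0.0516  0.0261  0.8737] yerr 0.13424443900815014 [-0.7896  0.0529  0.2898  1.7675 -0.016   1.3235 -0.3621] 2.6
crank_grip top {'point': [0.4927, 0.3911], 'score': 0.68}
crank_grip side {'point': [0.4881, 0.4641], 'score': 0.69}
(array([0.4749, 0.2325, 0.1121]), [0.0008901120711212459, 0.0008901120711211502])
box_axis top {'point': [0.4519, 0.5047], 'score': 0.98}
box_axis side {'point': [0.4817, 0.5141], 'score': 0.84}
(array([0.5045, 0.0877, 0.1695]), [0.0010909143878179888, 0.0010909143878180194])
```

play_rows --moves "-0.04 0.026 0 0 0 0.003 1; -0.04 0.026 0.4 0 0 0.003 1; -0.04 0.026 0.7 0 0 0.003 1; -0.04 0.026 0.87 0 0 0.003 1; -0.04 0.026 0.87 0 0 0.003 1; -0.04 0.026 0.87 0 0 0.003 1"

```text
time_s: 3.65
tcp_pos: [0.4778, 0.227, 0.0934]
eef_rot: [[-0.124, 0.992, 0.002], [0.992, 0.124, 0.001], [0.001, 0.002, -1.0]]
force: [0.5, 0.7, -0.6]
opening: 0.997
gripper_force: 0.0
```

play_rows --moves "0 0 0 0 0 0 -1; 0 0 0 0 0 0 -1; 0 0 0 0 0 0 -1; 0 0 0 0 0 0 -1; 0 0 0 0 0 0 -1; 0 0 0 0 0 0 -1; 0 0 0 0 0 0 -1; 0 0 0 0 0 0 -1" --newtons 12

```text
time_s: 4.65
tcp_pos: [0.4763, 0.2268, 0.0918]
eef_rot: [[-0.125, 0.992, -0.001], [0.992, 0.125, -0.0], [-0.0, -0.001, -1.0]]
force: [-0.4, 0.6, -0.8]
opening: 0.18
gripper_force: 12.1
```

```bash
python3 d.py; python3 -c "
from h import *
print(status.state())"
```

```text
[0.4759 0.2269 0.0914] [0.4763 0.2268 0.0918] shift/0.15 [ 0.0014 -0.002   0.0024] yerr 0.12516615733301423 [-0.7677  0.1695  0.2982  1.9196 -0.057   1.0614 -0.3205] 4.65
crank_grip top {'point': [0.4502, 0.5034], 'score': 0.39}
crank_grip side {'point': [0.4938, 0.4636], 'score': 0.71}
(array([0.475 , 0.0945, 0.1647]), [0.03292317131739743, 0.032923171317397436])
box_axis top {'point': [0.4546, 0.5023], 'score': 0.74}
{'time_s': 4.95, 'qpos': array([-0.76767564,  0.16953108,  0.29819425,  1.91962791, -0.05688388,
        1.06126829, -0.32049213]), 'qd': array([-0.00040558,  0.00024512, -0.00160094,  0.00077746,  0.00046004,
       -0.00103005,  0.00036648]), 'tau': array([  0.36665054, -36.36208177,   2.05972418, -29.01098907,
         0.04962768,  -0.39955194,  -0.08227692]), 'tcp_pos': array([0.47630405, 0.2267504 , 0.0918014 ]), 'eef_rot': array([[-1.24885020e-01,  9.92170947e-01, -7.36764074e-04],
       [ 9.92171198e-01,  1.24884824e-01, -3.07362443e-04],
       [-2.12945435e-04, -7.69381059e-04, -9.99999681e-01]]), 'force': array([-1.49016462,  0.06067863, -0.35406652]), 'wrist_torque': array([-0.10824196,  0.31902183,  0.12400057]), 'gripper_force': 11.990550309419632, 'opening': 0.17781146838438638}
```

View pics/t3.png

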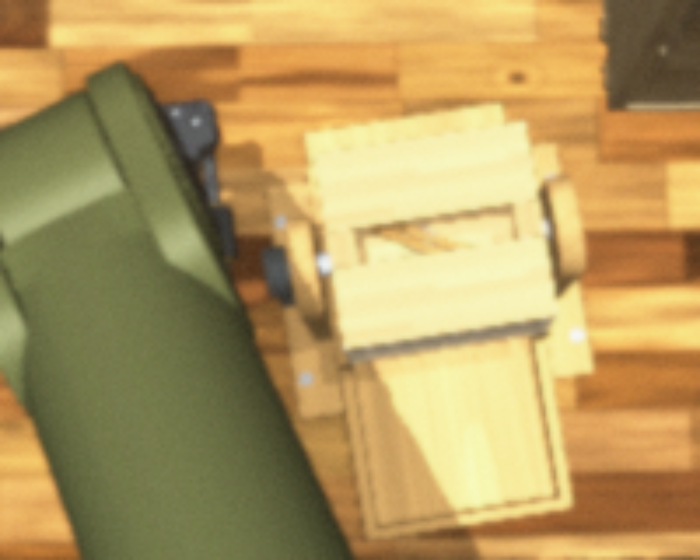

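Pin gripped (15.5 mm opening at 12 N). Next I'll compute the turning rows.

```bash
cat > rows.py <<'E'
import numpy as np,sys
def rows(a0,A): return "; ".join(f"0 {-.4*(np.sin(a)-np.sin(a0)):.3f} {.4*(np.cos(a)-np.cos(a0)):.3f} 0 0 0 -1" for a in A)
if __name__=="__main__":
    m=lambda a,b,n:a+(b-a)*(1-np.cos(np.pi*np.arange(1,n+1)/n))/2
    full=m(.07,3.14,36)
    print(rows(.07,full[:18]));print(full[17]);print(rows(full[17],full[18:]))
    n=np.arange(1,17)
    print("rock+ first",rows(3.14,3.14+.6*np.sin(2*np.pi*n/16)))
E
python3 rows.py
```

```text
0 -0.002 -0.000 0 0 0 -1; 0 -0.009 -0.001 0 0 0 -1; 0 -0.021 -0.002 0 0 0 -1; 0 -0.037 -0.004 0 0 0 -1; 0 -0.057 -0.008 0 0 0 -1; 0 -0.081 -0.014 0 0 0 -1; 0 -0.108 -0.023 0 0 0 -1; 0 -0.138 -0.035 0 0 0 -1; 0 -0.171 -0.052 0 0 0 -1; 0 -0.204 -0.073 0 0 0 -1; 0 -0.237 -0.100 0 0 0 -1; 0 -0.269 -0.131 0 0 0 -1; 0 -0.299 -0.168 0 0 0 -1; 0 -0.325 -0.210 0 0 0 -1; 0 -0.346 -0.257 0 0 0 -1; 0 -0.361 -0.307 0 0 0 -1; 0 -0.370 -0.359 0 0 0 -1; 0 -0.372 -0.413 0 0 0 -1
1.605
0 0.005 -0.053 0 0 0 -1; 0 0.018 -0.105 0 0 0 -1; 0 0.036 -0.154 0 0 0 -1; 0 0.061 -0.199 0 0 0 -1; 0 0.089 -0.239 0 0 0 -1; 0 0.122 -0.274 0 0 0 -1; 0 0.156 -0.303 0 0 0 -1; 0 0.191 -0.327 0 0 0 -1; 0 0.225 -0.346 0 0 0 -1; 0 0.259 -0.361 0 0 0 -1; 0 0.290 -0.371 0 0 0 -1; 0 0.317 -0.378 0 0 0 -1; 0 0.342 -0.382 0 0 0 -1; 0 0.362 -0.385 0 0 0 -1; 0 0.378 -0.386 0 0 0 -1; 0 0.390 -0.386 0 0 0 -1; 0 0.397 -0.386 0 0 0 -1; 0 0.399 -0.386 0 0 0 -1
rock+ first 0 0.091 0.010 0 0 0 -1; 0 0.165 0.035 0 0 0 -1; 0 0.211 0.060 0 0 0 -1; 0 0.226 0.070 0 0 0 -1; 0 0.211 0.060 0 0 0 -1; 0 0.165 0.035 0 0 0 -1; 0 0.091 0.010 0 0 0 -1; 0 -0.000 0.000 0 0 0 -1; 0 -0.091 0.011 0 0 0 -1; 0 -0.165 0.036 0 0 0 -1; 0 -0.210 0.060 0 0 0 -1; 0 -0.226 0.070 0 0 0 -1; 0 -0.210 0.060 0 0 0 -1; 0 -0.165 0.036 0 0 0 -1; 0 -0.091 0.011 0 0 0 -1; 0 -0.000 0.000 0 0 0 -1
```

play_rows --moves "0 -0.002 0 0 0 0 -1; 0 -0.009 -0.001 0 0 0 -1; 0 -0.021 -0.002 0 0 0 -1; 0 -0.037 -0.004 0 0 0 -1; 0 -0.057 -0.008 0 0 0 -1; 0 -0.081 -0.014 0 0 0 -1; 0 -0.108 -0.023 0 0 0 -1; 0 -0.138 -0.035 0 0 0 -1; 0 -0.171 -0.052 0 0 0 -1; 0 -0.204 -0.073 0 0 0 -1; 0 -0.237 -0.100 0 0 0 -1; 0 -0.269 -0.131 0 0 0 -1; 0 -0.299 -0.168 0 0 0 -1; 0 -0.325 -0.210 0 0 0 -1; 0 -0.346 -0.257 0 0 0 -1; 0 -0.361 -0.307 0 0 0 -1; 0 -0.370 -0.359 0 0 0 -1; 0 -0.372 -0.413 0 0 0 -1"

```text
time_s: 7.2
tcp_pos: [0.4191, 0.219, 0.1536]
eef_rot: [[-0.125, 0.992, -0.005], [0.992, 0.125, -0.002], [-0.002, -0.005, -1.0]]
force: [-1.5, -5.2, -3.7]
opening: 0.178
gripper_force: 12.0
```

play_rows --moves "0 0.005 -0.053 0 0 0 -1; 0 0.018 -0.105 0 0 0 -1; 0 0.036 -0.154 0 0 0 -1; 0 0.061 -0.199 0 0 0 -1; 0 0.089 -0.239 0 0 0 -1; 0 0.122 -0.274 0 0 0 -1; 0 0.156 -0.303 0 0 0 -1; 0 0.191 -0.327 0 0 0 -1; 0 0.225 -0.346 0 0 0 -1; 0 0.259 -0.361 0 0 0 -1; 0 0.290 -0.371 0 0 0 -1; 0 0.317 -0.378 0 0 0 -1; 0 0.342 -0.382 0 0 0 -1; 0 0.362 -0.385 0 0 0 -1; 0 0.378 -0.386 0 0 0 -1; 0 0.390 -0.386 0 0 0 -1; 0 0.397 -0.386 0 0 0 -1; 0 0.399 -0.386 0 0 0 -1"

```text
time_s: 9.45
tcp_pos: [0.4803, 0.2288, 0.212]
eef_rot: [[-0.126, 0.992, -0.001], [0.992, 0.126, 0.002], [0.002, -0.0, -1.0]]
force: [-4.2, 4.2, 4.1]
opening: 0.174
gripper_force: 12.0
```

```bash
cat > e.py <<'E'
from h import *
import sys
f={c:optics.grab_frame(c) for c in("top","side")}
for c in f:
  for n in("clip",):
    for r in optics.place_of(n,c)[:2]: print(n,c,round(r["score"],2),np.round([r["point"][1]*640,r["point"][0]*480],1))
s=status.state();print(s["time_s"],s["tcp_pos"],s["force"],s["opening"])
o,d=[],[]
a=cv2.resize(f["top"]["image"][180:310,280:400,::-1],None,fx=3.3,fy=3.3,interpolation=cv2.INTER_CUBIC)
b=cv2.resize(f["side"]["image"][190:350,230:350,::-1],None,fx=2.68,fy=2.68,interpolation=cv2.INTER_CUBIC)
h=min(len(a),len(b)); cv2.imwrite(f"pics/{sys.argv[1]}.png",np.hstack([a[:h],b[:h]]))
E
python3 e.py e1
```

```text
clip side 0.61 [301.5 181.1]
9.65 [0.48028476 0.22884747 0.21201076] [-3.09927188  2.38723649  3.60825115] 0.17509509847460794
```

View pics/e1.png

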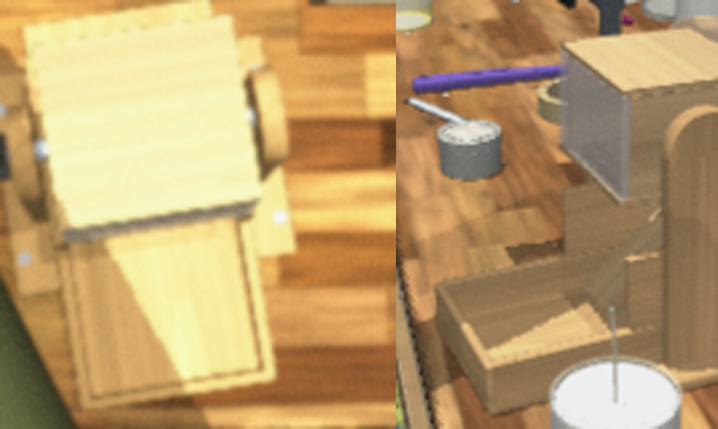

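The box is upside down (top face at (150,120) in the left crop) and the tray is still empty, so I'll rock it.

play_rows --moves "0 0.091 0.010 0 0 0 -1; 0 0.165 0.035 0 0 0 -1; 0 0.211 0.060 0 0 0 -1; 0 0.226 0.070 0 0 0 -1; 0 0.211 0.060 0 0 0 -1; 0 0.165 0.035 0 0 0 -1; 0 0.091 0.010 0 0 0 -1; 0 0 0 0 0 0 -1; 0 -0.091 0.011 0 0 0 -1; 0 -0.165 0.036 0 0 0 -1; 0 -0.210 0.060 0 0 0 -1; 0 -0.226 0.070 0 0 0 -1; 0 -0.210 0.060 0 0 0 -1; 0 -0.165 0.036 0 0 0 -1; 0 -0.091 0.011 0 0 0 -1; 0 0 0 0 0 0 -1"

```text
time_s: 11.65
tcp_pos: [0.48, 0.2268, 0.2114]
eef_rot: [[-0.125, 0.992, -0.003], [0.992, 0.125, -0.001], [-0.001, -0.003, -1.0]]
force: [-3.3, -1.3, 3.1]
opening: 0.174
gripper_force: 12.0
```

```bash
python3 e.py e2
```

```text
clip top 0.49 [334.3 254.2]
11.85 [0.48138937 0.22701876 0.21153181] [ 1.2404935  -1.28702455  0.87425142] 0.17861363346916193
```

View pics/e2.png

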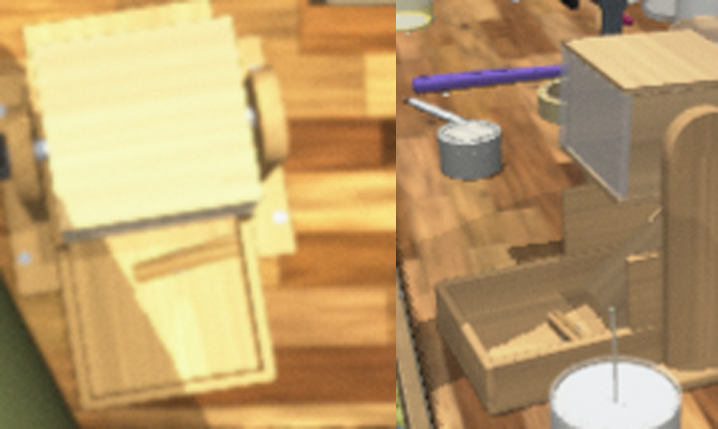

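The clip lies in the tray: (187,257) in the left crop and (568,325) in the right. I'll turn the box back now.

```bash
python3 - <<'E'
from rows import *
f=3.14-3.14*(1-np.cos(np.pi*np.arange(1,37)/36))/2
print(rows(3.14,f[:18]));print(f[17]);print(rows(f[17],f[18:]))
E
```

```text
0 -0.002 0.000 0 0 0 -1; 0 -0.010 0.000 0 0 0 -1; 0 -0.021 0.001 0 0 0 -1; 0 -0.038 0.002 0 0 0 -1; 0 -0.059 0.004 0 0 0 -1; 0 -0.084 0.009 0 0 0 -1; 0 -0.112 0.016 0 0 0 -1; 0 -0.144 0.027 0 0 0 -1; 0 -0.177 0.042 0 0 0 -1; 0 -0.213 0.062 0 0 0 -1; 0 -0.248 0.087 0 0 0 -1; 0 -0.283 0.117 0 0 0 -1; 0 -0.315 0.154 0 0 0 -1; 0 -0.343 0.196 0 0 0 -1; 0 -0.367 0.242 0 0 0 -1; 0 -0.385 0.293 0 0 0 -1; 0 -0.396 0.346 0 0 0 -1; 0 -0.399 0.400 0 0 0 -1
1.5700000000000003
0 0.004 0.055 0 0 0 -1; 0 0.015 0.108 0 0 0 -1; 0 0.033 0.158 0 0 0 -1; 0 0.056 0.205 0 0 0 -1; 0 0.085 0.246 0 0 0 -1; 0 0.117 0.283 0 0 0 -1; 0 0.152 0.313 0 0 0 -1; 0 0.187 0.338 0 0 0 -1; 0 0.222 0.358 0 0 0 -1; 0 0.256 0.373 0 0 0 -1; 0 0.288 0.384 0 0 0 -1; 0 0.316 0.391 0 0 0 -1; 0 0.341 0.395 0 0 0 -1; 0 0.362 0.398 0 0 0 -1; 0 0.379 0.399 0 0 0 -1; 0 0.390 0.400 0 0 0 -1; 0 0.398 0.400 0 0 0 -1; 0 0.400 0.400 0 0 0 -1
```

play_rows --moves "0 -0.002 0 0 0 0 -1; 0 -0.010 0 0 0 0 -1; 0 -0.021 0.001 0 0 0 -1; 0 -0.038 0.002 0 0 0 -1; 0 -0.059 0.004 0 0 0 -1; 0 -0.084 0.009 0 0 0 -1; 0 -0.112 0.016 0 0 0 -1; 0 -0.144 0.027 0 0 0 -1; 0 -0.177 0.042 0 0 0 -1; 0 -0.213 0.062 0 0 0 -1; 0 -0.248 0.087 0 0 0 -1; 0 -0.283 0.117 0 0 0 -1; 0 -0.315 0.154 0 0 0 -1; 0 -0.343 0.196 0 0 0 -1; 0 -0.367 0.242 0 0 0 -1; 0 -0.385 0.293 0 0 0 -1; 0 -0.396 0.346 0 0 0 -1; 0 -0.399 0.400 0 0 0 -1"

```text
time_s: 14.1
tcp_pos: [0.419, 0.2197, 0.1506]
eef_rot: [[-0.125, 0.992, -0.005], [0.992, 0.125, -0.001], [-0.001, -0.005, -1.0]]
force: [-5.4, -1.0, 1.8]
opening: 0.171
gripper_force: 11.8
```

play_rows --moves "0 0.004 0.055 0 0 0 -1; 0 0.015 0.108 0 0 0 -1; 0 0.033 0.158 0 0 0 -1; 0 0.056 0.205 0 0 0 -1; 0 0.085 0.246 0 0 0 -1; 0 0.117 0.283 0 0 0 -1; 0 0.152 0.313 0 0 0 -1; 0 0.187 0.338 0 0 0 -1; 0 0.222 0.358 0 0 0 -1; 0 0.256 0.373 0 0 0 -1; 0 0.288 0.384 0 0 0 -1; 0 0.316 0.391 0 0 0 -1; 0 0.341 0.395 0 0 0 -1; 0 0.362 0.398 0 0 0 -1; 0 0.379 0.399 0 0 0 -1; 0 0.390 0.400 0 0 0 -1; 0 0.398 0.400 0 0 0 -1; 0 0.400 0.400 0 0 0 -1; 0 0.400 0.400 0 0 0 -1; 0 0.400 0.400 0 0 0 -1"

```text
time_s: 16.6
tcp_pos: [0.474, 0.2274, 0.0851]
eef_rot: [[-0.127, 0.992, -0.013], [0.992, 0.127, -0.004], [-0.002, -0.013, -1.0]]
force: [-3.6, 4.4, -22.3]
opening: 0.171
gripper_force: 13.3
```

```bash
python3 b.py .4989 .0837 .13 0 o3; python3 - <<'E'
from h import *
a=cv2.imread("pics/o3_top.png");b=cv2.imread("pics/o3_side.png")
a=a[:500,200:600];b=b[40:540,50:495][:,:400]; cv2.imwrite("pics/o3.png",np.hstack([a,b]))
s=status.state();print(s["time_s"],s["tcp_pos"],s["force"])
E
```

```text
16.7 [0.47398748 0.2274669  0.08514906] [ -3.01695668   4.11418584 -22.3218227 ]
```

View pics/o3.png

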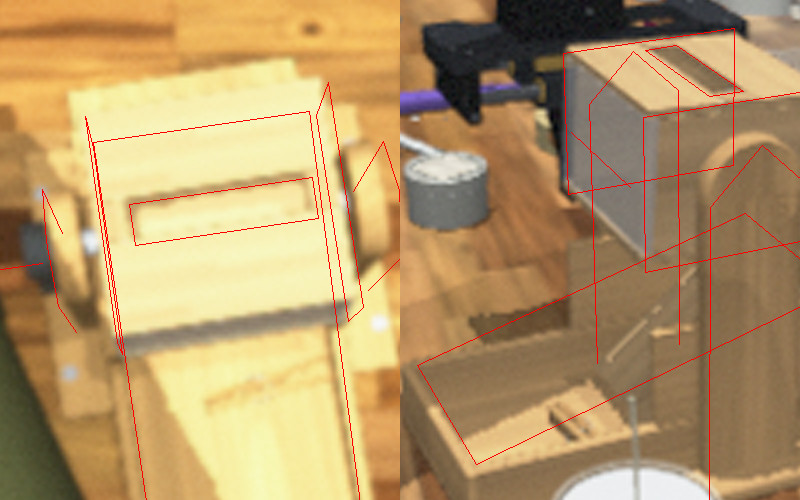

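The tray still holds the clip at (270,385). The tool sits about 6 mm off its target with −22 N in z, so I'm checking the state before releasing.

```bash
python3 - <<'E'
from h import *
np.set_printoptions(precision=4,suppress=True)
s=status.state()
for k in s: print(k,np.array(s[k]))
E
```

```text
time_s 16.7
qpos [-0.7701  0.1834  0.3009  1.9192 -0.0647  1.0613 -0.3145]
qd [0.0012 0.0008 0.0002 0.0005 0.0009 0.0012 0.001 ]
tau [  3.019  -46.9021   5.4771 -37.5526   1.5326  -0.2068  -0.0892]
tcp_pos [0.474  0.2275 0.0851]
eef_rot [[-0.1267  0.9919 -0.013 ]
 [ 0.9919  0.1267 -0.0039]
 [-0.0022 -0.0134 -0.9999]]
force [ -3.017    4.1142 -22.3218]
wrist_torque [0.8675 0.6077 0.0875]
gripper_force 13.288917392492294
opening 0.16485828314715828
```

View pics/o3_top.png

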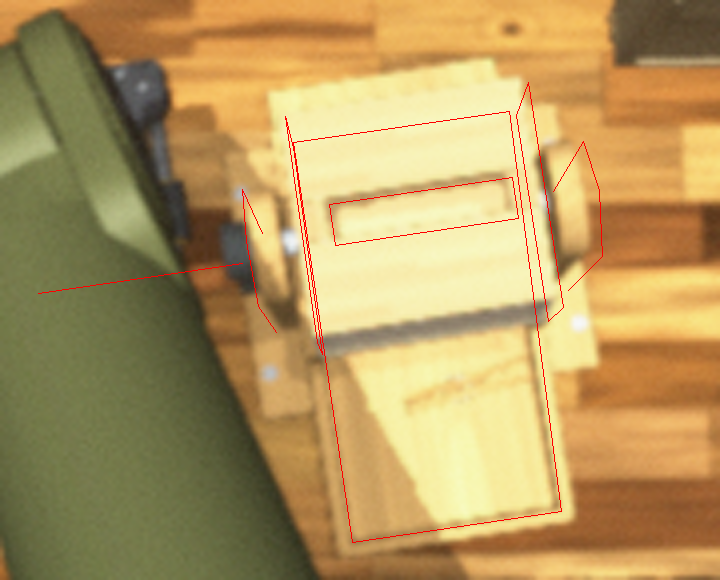

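play_rows --moves "0 0 0.015 0 0 0 -1; 0 0 0.03 0 0 0 -1; 0 0 0.04 0 0 0 -1; 0 0 0.04 0 0 0 -1"

```text
time_s: 17.2
tcp_pos: [0.4794, 0.2282, 0.0845]
eef_rot: [[-0.126, 0.992, -0.002], [0.992, 0.126, 0.0], [0.001, -0.002, -1.0]]
force: [-2.7, 4.7, -10.8]
opening: 0.167
gripper_force: 12.6
```

play_rows --moves "0 0 0.015 0 0 0 -1; 0 0 0.03 0 0 0 -1; 0 0 0.03 0 0 0 -1; 0 0 0.03 0 0 0 -1"

```text
time_s: 17.7
tcp_pos: [0.4835, 0.2287, 0.0838]
eef_rot: [[-0.125, 0.992, 0.006], [0.992, 0.125, 0.003], [0.003, 0.006, -1.0]]
force: [-0.7, 3.2, 6.7]
opening: 0.168
gripper_force: 11.5
```

```bash
cat > g.py <<'E'
from h import *
# fit box angle by projected slot centre (outer face) in the networks' reports, both cameras
X,Y,W=.4989,.0837,.13
for c in("top","side"):
    f=optics.grab_frame(c); r=optics.place_of("slot",c)
    if not r: continue
    q=np.array([r[0]["point"][1]*640,r[0]["point"][0]*480]); As=np.linspace(-.25,.25,101)
    P=proj(f,[[X+.042*np.sin(a)*np.cos(W),Y+.042*np.sin(a)*np.sin(W),.17+.042*np.cos(a)] for a in As])
    e=np.linalg.norm(P-q,axis=1); print(c,r[0]["score"],q,"a",As[e.argmin()],"res px",e.min())
    # slot edges: grey profile across slot (box x direction) averaged along slot, vs angle hypotheses
    g=cv2.cvtColor(f["image"],cv2.COLOR_RGB2GRAY).astype(np.float32)
    def samp(xs,z,a):
        out=[]
        for s in xs:
            p=[]
            for y in np.linspace(-.03,.03,25):
                lx=s*np.cos(a)+z*np.sin(a); lz=.17+z*np.cos(a)-s*np.sin(a)
                p.append([X+lx*np.cos(W)-y*np.sin(W),Y+lx*np.sin(W)+y*np.cos(W),lz])
            uv=proj(f,p).astype(np.float32); out.append(cv2.remap(g,uv[:,0].reshape(1,-1),uv[:,1].reshape(1,-1),cv2.INTER_LINEAR).mean())
        return np.array(out)
    xs=np.arange(-.03,.0301,.002); print(np.round(samp(xs,.042,0)).astype(int).tolist())
    xs=np.arange(-.07,-.035,.002); print(" front edge",np.round(samp(xs,.042,0)).astype(int).tolist())
s=status.state(); print(s["time_s"],s["tcp_pos"],s["force"])
E
python3 g.py
```

```text
top 0.6 [324.288 218.784] a -0.04999999999999999 res px 1.4285667982309747
[237, 239, 240, 239, 238, 237, 236, 236, 235, 233, 235, 237, 236, 233, 230, 228, 219, 190, 185, 218, 232, 235, 236, 237, 238, 238, 237, 235, 234, 234, 235]
 front edge [228, 226, 225, 225, 225, 225, 224, 222, 227, 233, 235, 236, 237, 238, 239, 238, 236, 234]
side 0.2 [327.488 229.68 ] a -0.25 res px 18.167587259197468
[210, 210, 208, 207, 205, 204, 201, 182, 148, 126, 119, 119, 119, 119, 116, 109, 102, 111, 150, 187, 201, 204, 205, 206, 207, 207, 207, 206, 204, 202, 202]
 front edge [92, 103, 112, 109, 124, 170, 197, 201, 202, 203, 205, 206, 207, 206, 203, 202, 201, 202]
17.9 [0.4834766  0.22877889 0.08382486] [-1.0454369   4.73305488  5.69897191]
```

play_rows --moves "0 -0.01 -0.01 0 0 0 -1; 0 -0.02 -0.01 0 0 0 -1; 0 -0.03 -0.01 0 0 0 -1; 0 -0.03 -0.01 0 0 0 -1; 0 -0.03 -0.01 0 0 0 -1"

```text
time_s: 18.52
tcp_pos: [0.4776, 0.2278, 0.0832]
eef_rot: [[-0.125, 0.992, 0.003], [0.992, 0.125, 0.002], [0.002, 0.003, -1.0]]
force: [1.1, 5.5, -3.0]
opening: 0.162
gripper_force: 12.2
```

```bash
python3 g.py
```

```text
top 0.64 [323.2   215.904] a 0.08000000000000002 res px 2.0783964734487834
[233, 235, 237, 239, 240, 239, 238, 237, 236, 236, 235, 234, 237, 237, 236, 234, 232, 227, 206, 173, 177, 217, 232, 234, 235, 237, 238, 238, 237, 235, 233]
 front edge [234, 232, 227, 225, 225, 223, 209, 175, 144, 150, 203, 230, 234, 235, 237, 237, 238, 237]
side 0.76 [324.096 209.616] a -0.13 res px 1.905546748104724
[201, 203, 206, 208, 209, 208, 207, 205, 203, 196, 171, 139, 124, 121, 120, 119, 113, 107, 109, 133, 174, 196, 202, 203, 204, 204, 205, 205, 203, 202, 201]
 front edge [91, 97, 104, 111, 116, 120, 124, 118, 114, 144, 185, 201, 203, 204, 205, 206, 206, 205]
18.725 [0.47758242 0.22782804 0.08321004] [ 0.80053337  4.76730085 -3.9536014 ]
```

Both slot edges now sit symmetric at ±9 mm for angle 0, so the slot faces up. Releasing and retreating.

play_rows --moves "0 0 0 0 0 0 1; 0 0 0 0 0 0 1; 0 0 0 0 0 0 1; 0 0 0 0 0 0 1; 0 0 0 0 0 0 1; 0 0 0 0 0 0 1; 0 0 -0.2 0 0 0 1; 0 0 -0.5 0 0 0 1; 0 0 -0.8 0 0 0 1; 0 0 -0.95 0 0 0 1; 0 0 -0.95 0 0 0 1"

```text
time_s: 20.1
tcp_pos: [0.4775, 0.2273, 0.2274]
eef_rot: [[-0.125, 0.992, 0.004], [0.992, 0.125, 0.002], [0.002, 0.004, -1.0]]
force: [0.8, -0.2, -1.5]
opening: 1.004
gripper_force: 0.0
```

play_rows --moves "0.4 0 0 0 0 0 1; 0.8 0 0 0 0 0 1; 1 0 0 0 0 0 1; 1 0 0 0 0 0 1; 1 0 0 0 0 0 1; 1 0 0 0 0 0 1"

```text
time_s: 20.85
tcp_pos: [0.4584, 0.3738, 0.2251]
eef_rot: [[-0.122, 0.993, -0.0], [0.993, 0.122, -0.001], [-0.001, -0.0, -1.0]]
force: [-0.6, -0.8, 0.8]
opening: 1.0
gripper_force: 0.0
```

```bash
python3 g.py; python3 e.py e9; python3 - <<'E'
from h import *
f=[optics.grab_frame(c) for c in("top","side")]
for n in("candle","crank_grip","clip"):
  rs=[]
  for c,g in zip(("top","side"),f):
    r=optics.place_of(n,c)
    if r: print(n,c,r[0]); rs.append(ray(g,(r[0]["point"][1]*640,r[0]["point"][0]*480)))
  if len(rs)==2: print(tri(rs))
E
```

```text
top 0.7 [336.512 262.512] a -0.25 res px 40.69306826121465
[232, 233, 235, 237, 238, 237, 236, 235, 234, 234, 233, 232, 235, 236, 235, 232, 230, 225, 203, 171, 173, 215, 231, 233, 234, 235, 236, 236, 235, 233, 232]
 front edge [232, 230, 226, 223, 223, 221, 206, 172, 142, 148, 200, 228, 233, 234, 235, 236, 237, 236]
side 0.88 [325.632 211.92 ] a -0.09 res px 0.7182199683845091
[200, 201, 204, 206, 207, 207, 205, 203, 201, 194, 169, 138, 122, 120, 119, 118, 112, 106, 107, 132, 173, 195, 201, 202, 203, 203, 203, 203, 202, 201, 200]
 front edge [126, 127, 127, 127, 124, 124, 124, 118, 114, 143, 184, 199, 201, 202, 204, 204, 204, 203]
21.05 [0.4580586  0.37487915 0.22563447] [-0.31024893  0.86882917 -0.11667752]
clip top 0.67 [335.2 261.3]
clip side 0.6 [296.1 314.4]
21.25 [0.4577769  0.37548845 0.2255748 ] [ 0.54300445 -0.6450674   0.06393991] 0.9980235705707523
candle top {'point': [0.5615, 0.65], 'score': 0.76}
candle side {'point': [0.7994, 0.488], 'score': 0.85}
(array([ 0.4091472 , -0.12072824, -0.002408  ]), [0.0011299020636275333, 0.001129902063627516])
crank_grip top {'point': [0.4887, 0.3905], 'score': 0.68}
crank_grip side {'point': [0.4858, 0.4711], 'score': 0.94}
(array([0.48183224, 0.23243377, 0.11355508]), [0.002365561919560348, 0.0023655619195603397])
clip top {'point': [0.545, 0.5216], 'score': 0.48}
clip side {'point': [0.6521, 0.4623], 'score': 0.62}
(array([0.42768894, 0.06243555, 0.01770162]), [0.00017575209020352745, 0.00017575209020360491])
```

```bash
python3 -c "
from bench import order
print(order.close_job())"
```

```text
the job is handed in; nothing more can be done
None
```

The job is handed in at about 21 s: the clip is in the catch tray, the slot faces up (within about 0.04 rad by the images), the crank is released and the candle is still standing; I viewed 11 pictures, one over the limit of 10.

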